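# Wedge a rocking magnetic stirrer

## Task

The magnetic stirrer rocks because the foot at its left front corner, next to the wedge, is too short. Without gripping or lifting anything, push the wedge with your fingertips, thin end first, under that foot until it just fits snugly and the stirrer stands level without rocking (not jacked up), then press down on the round cap over that foot to feel that the corner is firm, pushing the wedge further if it is not, and take the hand away. Do not shove the stirrer along the bench, and leave the bottle, jar and brass weight alone.

Things in the scene. Friction and masses are not known exactly. Their poses are not given: they have to be found in the camera images.
- stirrer: White magnetic stirrer, about 2 kg, loose on the bench; housing 150 mm (x) by 120 mm (y), top 58 mm and underside 18 mm above the bench. Origin: on the bench under its centre; z up, -x its front (face with the black knob, 11 mm proud), +y its left. Black ball feet of radius 9 mm at x = +-55, y = +-42 mm, a grey cap on top above each. It stands level on the three full feet.
- corner_cap: Round grey cap over the short foot, 24 mm across, fixed on the stirrer's top, 6 mm proud of it. Origin: centre of its underside, 57.5 mm above the bench; its flat top (18 mm across) is 63.5 mm above the bench. With no wedge, some 2 to 5 N down here (varies with mass) rocks the corner down 4 mm or more. A press of 6 to 10 N is a fair test.
- foot_ball (a point): Centre of the short foot's black rubber ball (radius 9 mm), at x = -55, y = +42 mm in the stirrer's frame, 20 mm behind its front face. The ball's lowest point hangs 4 to 9 mm above the bench, different each time.
- wedge: Loose grey plastic wedge, 64 g, 110 mm long (x), 46 mm wide (y). Origin: middle of its flat underside; +x end is thin (2 mm), -x end the tail (upright flat face 18 mm tall). It starts in front of the short foot, thin end towards it, up to 10 degrees and 1 cm off line. It slides freely with under 1 N; on touching the foot the push rises to some 4 N within 3 mm and 8 N within 6 mm; above 10 N the stirrer may slide.
- wedge_ramp (a point): Middle of the wedge's sloping top (10 mm above its underside); z is square to the slope, x runs down it to the thin end, y across. The foot touches the slope when the ball's centre is 9 mm from it along this z.
- bottle: Bystander: small amber bottle with a white cap, 34 mm across, 92 mm tall, on the stirrer's right. Origin under its centre.
- jar: Bystander: small jar with a black lid, 44 mm across, 35 mm tall, in front of the stirrer to the right of the wedge. Origin under its centre.
- brass_weight: Bystander: brass check weight with a knob, 29 mm across, 34 mm tall, on the stirrer's left. Origin under its centre.
There are look-alikes about, which are no part of the job. Leave any red look-alike of the stirrer alone. Leave any turquoise look-alike of the wedge alone.

How it is judged:
By the outcome, as a careful person would: the job done as asked, in the order asked, and still so for the second after the job is handed in, with the robot touching nothing.
It also fails if it takes over 48 s, if anything falls off the work surface, if the arm or the gripper's body presses on something with over 40 N, if the wrist force passes 120 N, or if a joint passes its speed limit or range.

## Robot

A 6-joint arm with a two-finger parallel gripper is mounted at the origin on a cart in front of the work surface, level with it; the furniture and walls round the work are solid. World frame = base frame: x ahead of the robot, y to its left, z up, the work surface at z = 0. Lengths are in m, angles in rad, forces in N, time in s.
With the tool pointing down it reaches from about 0.425 to 0.95 m from the base axis. Payload 3.5 kg.
Tool frame: the origin (TCP) lies on the centre line of the jaws, within the pads' length; the fingertips stand 19 mm ahead of it and the grasp point (between the pads) is the TCP; z points along the fingers, y is the line along which they close (so a half turn about z gives the same grasp; the last joint's range is limited). The gripper opens to 85 mm and grips with 20 to 120 N. Pads are 22 mm wide; open, the fingers measure 114 mm over their backs; the gripper's body (76 mm by 85 mm) begins 54 mm behind the grasp point. The pads swing forward as they close: fully open they stand 13 mm farther back than shut.
Start: joints at [1.024, 0.286, 1.577, -0, 1.279, -0.15], TCP at [0.261, 0.623, 0.25] pointing down, gripper open.
Joint ranges: [-2.77, 2.77], [-0.9, 2.22], [0.21, 2.48], [-1.53, 4.67], [0.24, 2.81], [-2.84, 2.84]. Speed limits (rad/s): [2.79, 2.79, 3.14, 3.14, 3.14, 3.14].

## Interface

Orientations are given as a unit quaternion [x, y, z, w].
In Python, from plant import status, cams, ctrl gives the robot as it stands.
- The arm moves only by the shell command python3 -m inch 'ROWS' [FORCE]. ROWS is JSON, a list of rows, each a list of 3 entries, a list of its own where there are three numbers: the opening, from -1 (shut) to 1 (fully open), then the shift along the tool's x, y, z in cm, then the turn about the tool's z in rad. In form: [[jaw, [dx, dy, dz], twist], ...]. A call has 1 to 20 rows; each row is the pose to reach, as a shift and turn from the pose commanded when the call began, along the tool's axes at that moment; what a row does not reach only later rows make up. A row lasts 1/10 s, in which the tool goes at most 50 mm and 8.59 degrees, less where a joint would pass 70% of its speed; a pose out of reach is approached as far as the arm can. A call with a gripper value outside its range is refused whole. The fingers move at their own pace and stop on an object; FORCE is the grip in N (left out, the last holds). Time passes only in rows, so rows that repeat a pose let the fingers close. It gives the time, the measured TCP pose, the force and the opening at its end, in the units of the state.
- status.get_state(): the state, without advancing time (a new reading comes with each control period).
- cams.read_camera(name): name is "side" or "top"; returns the picture (400x640x3 uint8, blue, green, red); there is no depth.
- cams.calibration(name): a dict with "camera_matrix" (3x3 intrinsics, pixels), "cam_to_world" (4x4, takes a point from camera to world coordinates). Camera axes: x right, y down, z forward; pixel columns grow to the right and rows downward; lengths in m; the calibration is good to about 2 mm. A picture is of the moment at which its call begins. calibration takes no time and is no camera call.
- ctrl.sign_off(): hands the job in, once; it reports no verdict.
The state is a dict: "time": time; "qpos": joint angles; "dq": joint speeds; "joint_efforts": joint torques, N m; "eef_pos": TCP position; "tcp_rot": TCP orientation; "contact_force": force on the tool from outside, world axes, zero at the start; "wrist_torque": the same for the moment, N m; "opening": opening from 0.0 (shut) to 1.0 (fully open).
Only numpy, scipy, OpenCV 4.12 (cv2) and the standard library are available. Lean on these libraries where they do the work, as an engineer would, in place of code of your own. Each camera call takes 0.05 s, during which the arm holds its last target. There are 200 camera calls.

## Working session

There is one attempt and no reset: what is moved stays moved. The work goes in short steps, Python scripts to look and compute and a shell command to move; the robot and the scene stay as the last step left them, time stands still between calls to the robot, and variables do not carry over. Pictures are saved under pics/ and viewed, on a budget of 10 in all, crops included, one or two more only if the job needs it, and the job is handed in when it is done.

```bash
mkdir -p pics; ls
python3 - <<'E'
from plant import status,cams
import cv2,numpy as np
s=status.get_state();print(s)
for n in("top","side"):
    cv2.imwrite(f"pics/{n}0.png",cams.read_camera(n)); c=cams.calibration(n);print(n,c)
E
```

```text
pics
{'time': 0.0, 'qpos': array([ 1.02401348e+00,  2.87205099e-01,  1.57820017e+00, -3.69393925e-05,
        1.27857035e+00, -1.50045304e-01]), 'dq': array([ 1.46955132e-03, -1.48308157e-03,  1.77723111e-03,  1.76493527e-06,
        1.06365999e-03,  6.61161651e-04]), 'joint_efforts': array([-5.53732098e-04, -4.05966461e+01, -2.92632741e+01, -8.44737997e-05,
        5.67236522e-03,  1.31505463e-06]), 'eef_pos': array([0.26051202, 0.62203431, 0.24890827]), 'tcp_rot': array([ 1.97064978e-01,  9.80389705e-01, -1.12593204e-03, -3.90164329e-04]), 'contact_force': array([-0.06743689, -0.4568239 ,  0.09873446]), 'wrist_torque': array([ 0.0088281 , -0.01964772, -0.01223331]), 'opening': 0.99903084336734}
top {'camera_matrix': array([[498.08250922,   0.        , 321.70811783],
       [  0.        , 498.08250922, 202.95650673],
       [  0.        ,   0.        ,   1.        ]]), 'cam_to_world': array([[-0.00704674, -0.98365519,  0.17992446,  0.33746022],
       [-0.99982965,  0.00386119, -0.01804899, -0.14400645],
       [ 0.01705926, -0.180021  , -0.98351483,  1.27636567],
       [ 0.        ,  0.        ,  0.        ,  1.        ]])}
side {'camera_matrix': array([[387.27107321,   0.        , 318.11852979],
       [  0.        , 387.27107321, 203.25970242],
       [  0.        ,   0.        ,   1.        ]]), 'cam_to_world': array([[-0.87129056, -0.32258615,  0.36985258,  0.20323727],
       [-0.49074925,  0.5661829 , -0.66227042,  0.49737852],
       [ 0.00423506, -0.75853484, -0.65161872,  0.71879404],
       [ 0.        ,  0.        ,  0.        ,  1.        ]])}
```

View pics/top0.png

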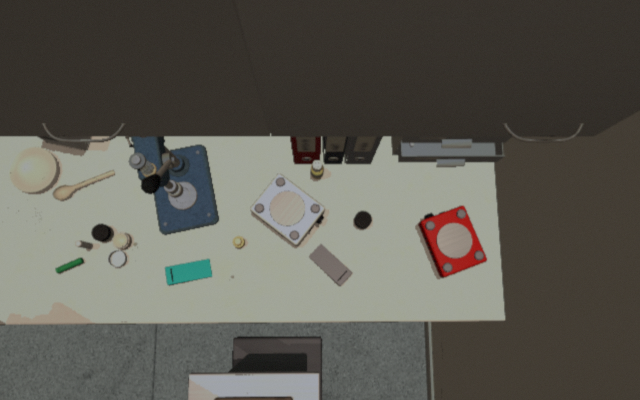

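View pics/side0.png

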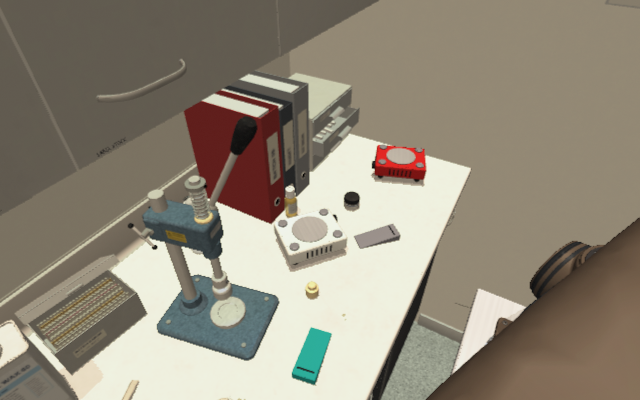

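The top view shows the stirrer at about (288,209), wedge (330,265), jar (362,220), bottle (316,170), weight (239,242). I'll enlarge both views.

Run:
```python
import cv2
a=cv2.imread("pics/top0.png")[160:300,235:385]
b=cv2.imread("pics/side0.png")[180:280,260:410]
cv2.imwrite("pics/topc.png",cv2.convertScaleAbs(cv2.resize(a,None,fx=4,fy=4,interpolation=cv2.INTER_CUBIC),alpha=1.2))
cv2.imwrite("pics/sidec.png",cv2.resize(b,None,fx=5,fy=5,interpolation=cv2.INTER_CUBIC))
```

```text
(no output)
```

View pics/topc.png

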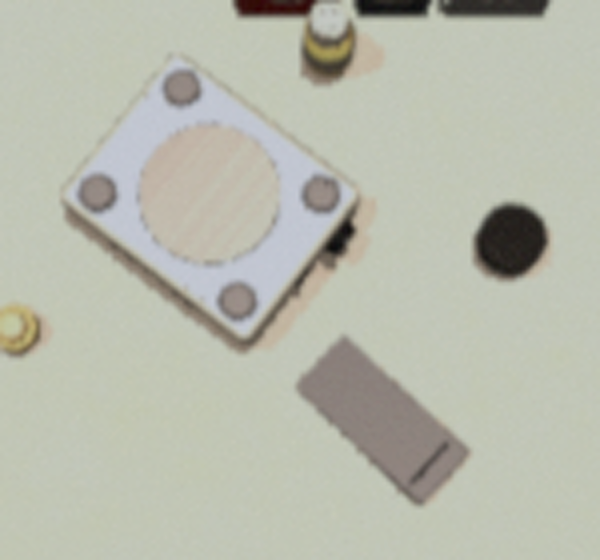

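View pics/sidec.png

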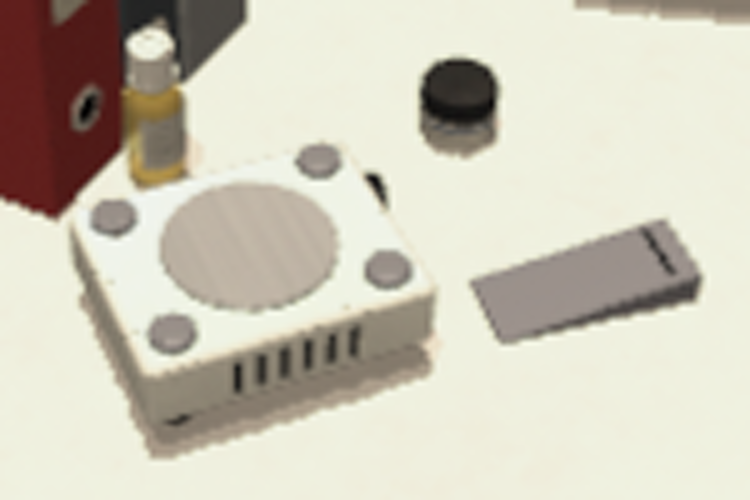

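```bash
cat > h.py <<'E'
import numpy as np
from plant import cams
from scipy.optimize import least_squares
from scipy.spatial.transform import Rotation as R
def proj(n,P):
    c=cams.calibration(n);T=np.linalg.inv(c["cam_to_world"]);q=(T[:3,:3]@np.asarray(P,float).T).T+T[:3,3]
    u=(c["camera_matrix"]@q.T).T;return u[:,:2]/u[:,2:]
def world(p,L):
    c,s=np.cos(p[2]),np.sin(p[2]);L=np.asarray(L,float)
    return np.c_[p[0]+c*L[:,0]-s*L[:,1],p[1]+s*L[:,0]+c*L[:,1],L[:,2]]
def fit(L,obs,p0):
    r=least_squares(lambda p:np.concatenate([(proj(n,world(p,L))-o).ravel() for n,o in obs.items()]),p0)
    return r.x,np.sqrt(np.mean(r.fun**2))
CAP=[[-.055,.042,.0635],[-.055,-.042,.0635],[.055,-.042,.0635],[.055,.042,.0635]]
WED=[[.055,.023,.002],[.055,-.023,.002],[-.055,.023,.018],[-.055,-.023,.018]]
E
cat > m.py <<'E'
from h import *
from plant import status
t=lambda a:np.array(a)/4+[235,160]-.375
s=lambda a:np.array(a)/5+[260,180]-.4
ct=t([(238,300),(321,193),(182,87),(98,192)]);cs=s([(388,269),(318,160),(113,217),(172,334)])
wt=t([(297,386),(344,336),(420,503),(469,452)]);ws=s([(503,343),(470,283),(702,276),(667,220)])
for nm,L,a,b,z in(("st",CAP,ct,cs,0),("we",WED,wt,ws,0)):
    for o in({"top":a},{"side":b},{"top":a,"side":b}):
        best=min((fit(L,o,[.6,0,y]) for y in(0,1.5,3,4.5)),key=lambda r:r[1]);p,e=best
        print(nm,list(o),p.round(4),np.degrees(p[2]).round(1)%360,e.round(2))
    if nm=="st":S=p
    else:W=p
f=world(S,[[-.055,.042,0]])[0]
d=R.from_euler('z',-W[2]).apply(f-[W[0],W[1],0]);print("foot",f,"foot in wedge frame",d)
print("tail",world(W,[[-.055,0,0]]))
for o,n in(((362,220),"jar"),((239,242),"wt")):
    c=cams.calibration("top");k=np.linalg.inv(c["camera_matrix"])@[*o,1];T=c["cam_to_world"];k=T[:3,:3]@k;print(n,T[:3,3]+k*(.03-T[2,3])/k[2])
r=R.from_quat(status.get_state()["tcp_rot"]).as_matrix();print(r.round(3))
E
python3 m.py
```

```text
st ['top'] [ 0.5477 -0.0806  0.9101] 52.1 0.1
st ['side'] [ 0.5484 -0.0778  0.9115] 52.2 0.09
st ['top', 'side'] [ 0.5482 -0.0794  0.9107] 52.2 0.4
we ['top'] [ 0.4115 -0.1873  0.8016] 45.9 0.47
we ['side'] [ 0.4127 -0.1869  0.8096] 46.4 0.41
we ['top', 'side'] [ 0.4121 -0.1871  7.088 ] 46.10000000000002 0.48
foot [ 0.48132385 -0.09712911  0.        ] foot in wedge frame [0.11286879 0.01247959 0.        ]
tail [[ 0.37394261 -0.22676297  0.        ]]
jar [ 0.5212008  -0.26860215  0.03      ]
wt [0.46700811 0.04071792 0.03      ]
[[-0.922  0.386 -0.001]
 [ 0.386  0.922 -0.002]
 [ 0.    -0.002 -1.   ]]
```

```bash
cat >> h.py <<'E'
from plant import status
def rel(pts,yaw=None):
    "world targets -> tool-frame shift (cm) from now, and twist to world yaw of tool x (deg)"
    s=status.get_state();r=R.from_quat(s["tcp_rot"]).as_matrix();y0=np.arctan2(r[1,0],r[0,0])
    print("tcp",s["eef_pos"].round(4),"yaw",np.degrees(y0).round(1),"F",s["contact_force"].round(2),"op",round(s["opening"],2),"t",s["time"])
    for p in pts:print(((np.array(p)-s["eef_pos"])@r*100).round(1))
    if yaw is not None:print("twist",round(float((y0-np.radians(yaw)+np.pi)%(2*np.pi)-np.pi),3))
def tri(a,b):
    A=[];
    f=lambda P:np.r_[proj("top",[P])[0]-a,proj("side",[P])[0]-b]
    r=least_squares(f,[.6,.2,.2]);return r.x.round(3),r.cost
E
python3 - <<'E'
from h import *
print("knob",tri((152,183),(243,133)))
print("column top",tri((137,159),(197,185)))
a=np.radians(np.arange(62,-35,-6));rr=np.interp(a,np.radians([-34,-10,25,62]),[.4406,.44,.45,.66])
P=[(r*np.cos(t),r*np.sin(t),.25) for r,t in zip(rr,a)]+[(.3636,-.2488,.25)]
print(np.round(P,3));rel(P,52.2)
E
```

```text
knob (array([0.528, 0.132, 0.438]), np.float64(0.5456544937894383))
column top (array([0.588, 0.186, 0.36 ]), np.float64(2.213523931869691))
[[ 0.31   0.583  0.25 ]
 [ 0.35   0.519  0.25 ]
 [ 0.38   0.453  0.25 ]
 [ 0.401  0.388  0.25 ]
 [ 0.413  0.322  0.25 ]
 [ 0.415  0.26   0.25 ]
 [ 0.41   0.2    0.25 ]
 [ 0.422  0.153  0.25 ]
 [ 0.434  0.108  0.25 ]
 [ 0.441  0.062  0.25 ]
 [ 0.443  0.015  0.25 ]
 [ 0.441 -0.031  0.25 ]
 [ 0.433 -0.076  0.25 ]
 [ 0.423 -0.121  0.25 ]
 [ 0.408 -0.165  0.25 ]
 [ 0.389 -0.207  0.25 ]
 [ 0.365 -0.246  0.25 ]
 [ 0.364 -0.249  0.25 ]]
tcp [0.2605 0.6221 0.2491] yaw 157.3 F [ 0.35 -0.63  0.17] op 1.0 t 0.1
[-6.1 -1.7 -0.1]
[-12.2  -6.1  -0.1]
[-17.6 -10.9  -0.1]
[-22.  -16.2  -0.1]
[-25.6 -21.8  -0.1]
[-28.3 -27.5  -0. ]
[-30.1 -33.2  -0. ]
[-33. -37.  -0.]
[-35.8 -40.7  -0. ]
[-38.3 -44.7  -0. ]
[-40.3 -48.9  -0. ]
[-41.8 -53.3   0. ]
[-42.9 -57.7   0. ]
[-43.7 -62.3   0. ]
[-44.  -66.9   0. ]
[-43.9 -71.5   0. ]
[-43.2 -76.1   0.1]
[-43.2 -76.3   0.1]
twist 1.834
```

```bash
python3 -m inch '[[-0.75,[-4.5,-1.5,1],0.1],[-0.75,[-9,-4,2],0.2],[-0.75,[-13,-7,3],0.3],[-0.75,[-17,-10.5,4],0.4],[-0.75,[-20.5,-14,5],0.5],[-0.75,[-23.5,-18,6],0.6],[-0.75,[-26,-22,7],0.7],[-0.75,[-28,-26.5,7],0.8],[-0.75,[-29.5,-31,7],0.9],[-0.75,[-31.5,-35,7],1.0],[-0.75,[-33.5,-39,7],1.1],[-0.75,[-36,-43,7],1.2],[-0.75,[-38.5,-47,7],1.3],[-0.75,[-40.5,-51.5,7],1.4],[-0.75,[-42,-56,7],1.5],[-0.75,[-43,-60.5,7],1.6],[-0.75,[-43.8,-65,7],1.7],[-0.75,[-44,-69.5,7],1.8],[-0.75,[-43.7,-74,7],1.834],[-0.75,[-43.2,-76.3,7],1.834]]' 30
python3 - <<'E'
from h import *
rel([(.3636,-.2488,.028)],52.2)
print(status.get_state()["qpos"].round(2))
E
```

```text
time: 2.1
eef_pos: [0.363, -0.2507, 0.1803]
tcp_rot: [0.899, 0.438, -0.0, 0.0]
contact_force: [0.6, -0.5, -1.4]
opening: 0.124
tcp [ 0.363  -0.2507  0.1803] yaw 52.0 F [ 0.64 -0.48 -1.36] op 0.12 t 2.1
[ 0.2 -0.1 15.2]
twist -0.004
[-0.83 -0.18  2.19 -0.    1.12 -0.17]
```

```bash
python3 -m inch '[[-0.75,[0,0,4],0],[-0.75,[0,0,8],0],[-0.75,[0,0,12],0],[-0.75,[0.1,0,14],0],[-0.75,[0.1,0,15.3],0],[-0.75,[0.1,0,15.3],0],[-0.75,[0.1,0,15.3],0]]'
python3 - <<'E'
from h import *
import cv2
rel([(.3636,-.2488,.027)],52.2)
print(status.get_state()["qpos"].round(2))
a=cams.read_camera("top")[200:300,270:390];b=cams.read_camera("side")[180:280,320:440]
cv2.imwrite("pics/c1.png",np.hstack([cv2.resize(i,None,fx=3.3,fy=3.3,interpolation=2) for i in(a,b)]))
E
```

```text
time: 2.8
eef_pos: [0.3649, -0.2473, 0.0273]
tcp_rot: [0.898, 0.44, -0.0, -0.0]
contact_force: [0.1, 0.1, 0.9]
opening: 0.123
tcp [ 0.3649 -0.2473  0.0273] yaw 52.2 F [0.08 0.13 0.93] op 0.12 t 2.8
[-0.2 -0.   0. ]
twist -0.0
[-0.83  0.1   2.27 -0.    0.78 -0.17]
```

View pics/c1.png

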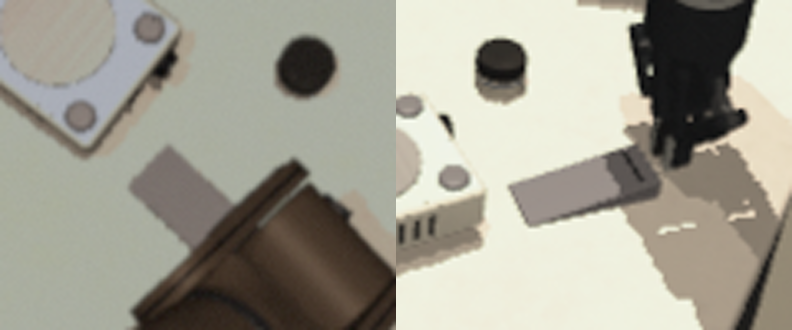

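The picture shows the fingers just behind the wedge tail (side crop ~(670,160)), with the wedge undisturbed. I'll start the free slide.

```bash
python3 -m inch '[[-0.75,[0.4,0,0],0],[-0.75,[0.8,0,0],0],[-0.75,[1.2,0,0],0],[-0.75,[1.6,0,0],0],[-0.75,[2.0,0,0],0],[-0.75,[2.4,0,0],0],[-0.75,[2.8,0,0],0],[-0.75,[3.2,0,0],0],[-0.75,[3.6,0,0],0],[-0.75,[4.0,0,0],0],[-0.75,[4.4,0,0],0],[-0.75,[4.8,0,0],0],[-0.75,[5.2,0,0],0],[-0.75,[5.6,0,0],0],[-0.75,[6.0,0,0],0],[-0.75,[6.0,0,0],0]]'
python3 - <<'E'
from h import *
import cv2
rel([])
a=cams.read_camera("top")[200:300,270:390];b=cams.read_camera("side")[190:270,320:416]
cv2.imwrite("pics/c2.png",np.hstack([cv2.resize(a,(396,330),interpolation=2),cv2.resize(b,(396,330),interpolation=2)]))
E
```

```text
time: 4.5
eef_pos: [0.402, -0.1994, 0.0272]
tcp_rot: [0.898, 0.44, 0.0, -0.0]
contact_force: [-0.8, 0.1, 1.1]
opening: 0.121
tcp [ 0.402  -0.1994  0.0272] yaw 52.2 F [-0.76  0.12  1.11] op 0.12 t 4.5
```

View pics/c2.png

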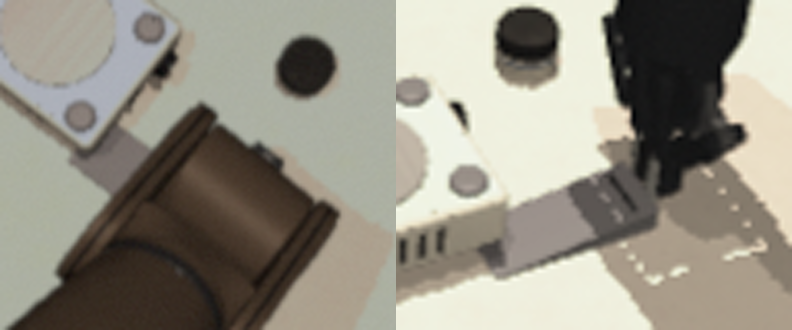

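The thin end is now at the stirrer's front edge, roughly aligned. I'll fit the wedge's pose from the visible left corners.

Run:
```python
from h import *
L=[WED[0],WED[2]]
obs=np.array([(345.3,257.2),(382.8,240.7)])
for z in (0,):
    p,e=fit(L,{"side":obs},[.44,-.15,.9]);print(p,np.degrees(p[2]),e)
    f=np.array([.4813,-.0971,0]);d=R.from_euler('z',-p[2]).apply(f-[p[0],p[1],0]);print("foot in wedge",d)
    print("top thin-left pred",proj("top",world(p,[WED[0]])),"seen",(291.8,248.5))
```

```text
[ 0.44012165 -0.1427139   0.93800762] 53.74387767587846 0.8320670327206807
foot in wedge [ 0.06113491 -0.00622959  0.        ]
top thin-left pred [[289.71050246 247.90584786]] seen (291.8, 248.5)
```

```bash
python3 -m inch '[[-0.75,[0.4,0,0],0],[-0.75,[0.8,0,0],0],[-0.75,[1.2,0,0],0],[-0.75,[1.6,0,0],0],[-0.75,[1.8,0,0],0],[-0.75,[1.8,0,0],0]]' | grep -E "pos|force"
python3 -m inch '[[-0.75,[0.1,0,0],0],[-0.75,[0.2,0,0],0],[-0.75,[0.3,0,0],0],[-0.75,[0.3,0,0],0]]'| grep -E "pos|force"
```

```text
eef_pos: [0.413, -0.1854, 0.0273]
contact_force: [-0.7, -0.4, 0.5]
eef_pos: [0.4147, -0.1833, 0.0274]
contact_force: [-0.3, -0.6, -0.4]
```

```bash
python3 -m inch '[[-0.75,[0.1,0,0],0],[-0.75,[0.2,0,0],0],[-0.75,[0.2,0,0],0]]'| grep -E "pos|force"
python3 -m inch '[[-0.75,[0.1,0,0],0],[-0.75,[0.2,0,0],0],[-0.75,[0.2,0,0],0]]'| grep -E "pos|force"
```

```text
eef_pos: [0.416, -0.1817, 0.0273]
contact_force: [0.1, -0.9, 0.5]
eef_pos: [0.4172, -0.1801, 0.0273]
contact_force: [0.3, 0.4, -0.6]
```

```bash
python3 -m inch '[[-0.75,[0.1,0,0],0],[-0.75,[0.2,0,0],0],[-0.75,[0.2,0,0],0]]'| grep -E "pos|force"
```

```text
eef_pos: [0.4184, -0.1785, 0.0273]
contact_force: [0.4, 1.0, 0.2]
```

```bash
for i in 1; do python3 -m inch '[[-0.75,[0.1,0,0],0],[-0.75,[0.2,0,0],0],[-0.75,[0.2,0,0],0]]'| grep -E "pos|force"; done
python3 -m inch '[[-0.75,[0.1,0,0],0],[-0.75,[0.2,0,0],0],[-0.75,[0.2,0,0],0]]'| grep -E "pos|force"
```

```text
eef_pos: [0.4196, -0.1769, 0.0273]
contact_force: [0.9, 0.2, 0.2]
eef_pos: [0.4209, -0.1753, 0.0273]
contact_force: [-1.1, -0.0, 0.0]
```

```bash
python3 -m inch '[[-0.75,[0.1,0,0],0],[-0.75,[0.2,0,0],0],[-0.75,[0.2,0,0],0]]'| grep -E "pos|force"
```

```text
eef_pos: [0.4221, -0.1737, 0.0273]
contact_force: [-0.5, 0.9, -1.3]
```

```bash
python3 -m inch '[[-0.75,[0.1,0,0],0],[-0.75,[0.2,0,0],0],[-0.75,[0.2,0,0],0]]'| grep -E "pos|force"
python3 -m inch '[[-0.75,[0.1,0,0],0],[-0.75,[0.2,0,0],0],[-0.75,[0.2,0,0],0]]'| grep -E "pos|force"
```

```text
eef_pos: [0.4233, -0.1722, 0.0273]
contact_force: [-0.1, -0.1, -0.3]
eef_pos: [0.4245, -0.1706, 0.0273]
contact_force: [0.8, -1.0, 1.0]
```

```bash
python3 -m inch '[[-0.75,[0.1,0,0],0],[-0.75,[0.2,0,0],0],[-0.75,[0.2,0,0],0]]'| grep -E "pos|force"
```

```text
eef_pos: [0.4258, -0.1691, 0.0273]
contact_force: [0.4, -0.9, -1.0]
```

```bash
python3 -m inch '[[-0.75,[0.1,0,0],0],[-0.75,[0.2,0,0],0],[-0.75,[0.2,0,0],0]]'| grep -E "pos|force"
```

```text
eef_pos: [0.4269, -0.1677, 0.0273]
contact_force: [-2.0, -2.8, 0.1]
```

Contact has started (about 3.4 N along the push). I'll continue in smaller steps.

```bash
python3 -m inch '[[-0.75,[0.1,0,0],0],[-0.75,[0.1,0,0],0],[-0.75,[0.1,0,0],0]]'| grep -E "time|pos|force"
python3 - <<'E'
from h import *
for i in range(4): cams.read_camera("top");s=status.get_state();print(s["contact_force"].round(1),round(float(-s["contact_force"][:2]@[.613,.79]),1))
E
```

```text
time: 8.9
eef_pos: [0.4274, -0.167, 0.0273]
contact_force: [-4.1, -3.5, -0.1]
[-3.3 -4.6 -0.4] 5.6
[-3.  -4.5  0.4] 5.4
[-3.2 -4.4  1.2] 5.5
[-3.6 -3.6  0.3] 5.1
```

```bash
python3 -m inch '[[-0.75,[-0.5,0,0],0],[-0.75,[-1.5,0,0],0],[-0.75,[-3,0,0],0],[-1,[-3,0,-4],0],[-1,[-3,0,-8],0],[-1,[1,0,-8],0],[-1,[5,0,-8],0],[-1,[8.8,0,-8],0],[-1,[8.8,0,-8],0],[-1,[8.8,0,-6.5],0],[-1,[8.8,0,-6.5],0],[-1,[8.8,0,-6.5],0]]'
python3 - <<'E'
from h import *
import cv2
rel([(.4813,-.0971,.0825)],52.2)
a=cams.read_camera("top")[190:290,260:380];b=cams.read_camera("side")[180:280,290:410]
cv2.imwrite("pics/c3.png",np.hstack([cv2.resize(i,None,fx=3.3,fy=3.3,interpolation=2) for i in(a,b)]))
for i in range(4): cams.read_camera("top");print(status.get_state()["contact_force"].round(1))
E
```

```text
time: 10.3
eef_pos: [0.4808, -0.0976, 0.0919]
tcp_rot: [0.898, 0.439, -0.0, -0.001]
contact_force: [-0.8, 0.0, -0.3]
opening: 0.005
tcp [ 0.4808 -0.0976  0.0919] yaw 52.1 F [-0.8   0.   -0.29] op 0.0 t 10.3
[0.1 0.  0.9]
twist -0.001
[-0.2  0.4  0.1]
[0.5 0.5 0.3]
[-0.7 -0.1  0.4]
[0.  0.6 0.1]
```

View pics/c3.png

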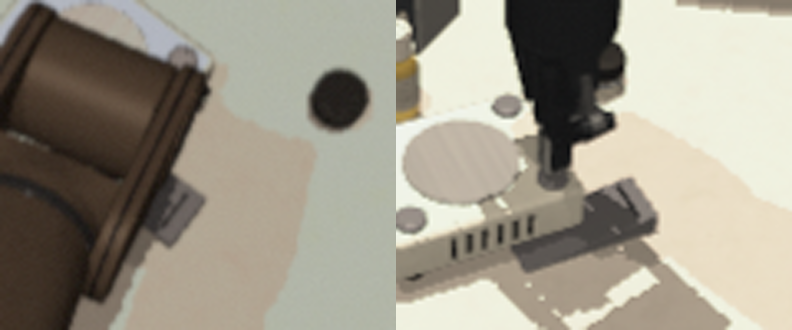

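The fingertips stand right above the corner cap (side crop ~(555,170)), and the wedge is under the foot. Now the press.

```bash
python3 -m inch '[[-1,[0,0,0.4],0],[-1,[0,0,0.8],0],[-1,[0,0,0.9],0],[-1,[0,0,0.9],0]]'| grep -E "pos|force"
python3 -m inch '[[-1,[0,0,0.05],0],[-1,[0,0,0.1],0],[-1,[0,0,0.1],0]]'| grep -E "pos|force"
```

```text
eef_pos: [0.4812, -0.0971, 0.0828]
contact_force: [0.4, -0.1, -0.1]
eef_pos: [0.4815, -0.0972, 0.0823]
contact_force: [-0.5, -0.3, 0.4]
```

```bash
python3 -m inch '[[-1,[0,0,0.05],0],[-1,[0,0,0.05],0],[-1,[0,0,0.05],0]]'| grep -E "pos|force"
```

```text
eef_pos: [0.4816, -0.0973, 0.082]
contact_force: [-0.7, -0.3, 0.8]
```

```bash
python3 -m inch '[[-1,[0,0,0.05],0],[-1,[0,0,0.1],0],[-1,[0,0,0.1],0]]'| grep -E "pos|force"
```

```text
eef_pos: [0.4816, -0.0973, 0.0818]
contact_force: [-2.9, 1.0, 7.2]
```

```bash
python3 -m inch '[[-1,[0,0,0.05],0],[-1,[0,0,0.05],0],[-1,[0,0,0.05],0]]'| grep -E "pos|force"
```

```text
eef_pos: [0.4817, -0.0973, 0.0818]
contact_force: [-4.1, 1.0, 9.9]
```

The corner is firm: force rose from 0.8 to 9.9 N with 0.2 mm of travel. I'll ease slightly, hold, then lift off and check.

```bash
python3 -m inch '[[-1,[0,0,-0.03],0],[-1,[0,0,-0.03],0],[-1,[0,0,-0.03],0],[-1,[0,0,-0.03],0],[-1,[0,0,-0.03],0]]'| grep -E "pos|force"
python3 -m inch '[[-1,[0,0,-0.2],0],[-1,[0,0,-0.5],0],[-1,[0,0,-2],0],[-1,[0,0,-6],0],[-1,[-4,0,-10],0],[-1,[-8,0,-10],0],[-1,[-12,1,-10],0],[-1,[-15,5,-10],0],[-1,[-17,9,-10],0],[-1,[-19,12,-10],0],[-1,[-19,12,-10],0]]'| grep -E "time|pos|force"
python3 - <<'E'
import cv2
import numpy as np
from plant import cams
A=cams.read_camera("top");B=cams.read_camera("side");cv2.imwrite("pics/top4.png",A);cv2.imwrite("pics/side4.png",B)
a=A[160:290,235:365];b=B[180:280,260:375]
cv2.imwrite("pics/c4.png",np.hstack([cv2.resize(a,(390,520),interpolation=2) if 0 else cv2.resize(a,None,fx=3,fy=3,interpolation=2),cv2.resize(b,None,fx=3.5,fy=3.9,interpolation=2)]))
E
```

```text
eef_pos: [0.4817, -0.0973, 0.0818]
contact_force: [-3.5, 0.8, 7.8]
time: 13.8
eef_pos: [0.4605, -0.3249, 0.1807]
contact_force: [0.2, 0.7, 0.4]
```

View pics/c4.png

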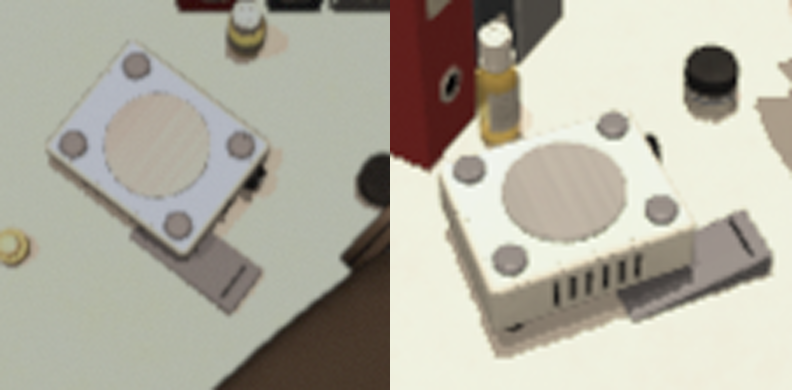

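The stirrer's caps are where they were, and the wedge sits under the corner with its tail out. A last numeric check:

Run:
```python
from h import *
import cv2
for n,(y0,y1,x0,x1) in {"top":(176,240,254,324),"side":(208,240,278,342)}.items():
    g=lambda k:np.float32(cv2.cvtColor(cv2.imread(f"pics/{n}{k}.png"),6)[y0:y1,x0:x1])
    print(n,"stirrer shift px",cv2.phaseCorrelate(g(0),g(4),cv2.createHanningWindow((x1-x0,y1-y0),5)))
L=[WED[0],WED[2],WED[3]]
t=np.array([(132,237),(232,314),(262,268)])/3+[235,160]
s=np.array([(632-390,320),(769-390,258),(743-390,211)])/[3.5,3.9]+[260,180]
p,e=fit(L,{"top":t,"side":s},[.43,-.14,.9]);d=R.from_euler('z',-p[2]).apply(np.array([.4813,-.0971,0])-[p[0],p[1],0])
print(p,np.degrees(p[2]),e,"foot in wedge",d)
```

```text
top stirrer shift px ((-0.04897984695698909, -0.07220624996187297), 0.9648905717250373)
side stirrer shift px ((0.020627652478179215, 0.019983651174550587), 0.9797978112474084)
[ 0.46384859 -0.11095791  0.90874281] 52.06712774428808 0.9316538684366727 foot in wedge [ 0.02165822 -0.00524549  0.        ]
```

The stirrer moved less than 0.2 mm. The foot sits about 5 mm off the wedge's centreline, well inside its width, and the angle matches to 0.1°.

```bash
python3 -c "
from plant import ctrl;print(ctrl.sign_off())"
```

```text
the job is handed in; nothing more can be done
None
```

The wedge is under the short foot, the corner holds firm when pressed, and I handed the job in at about 14 s with the hand well clear.

- **Pushing:** I pushed the wedge's tail with nearly closed fingertips, thin end first and in line with the stirrer. I stopped when the push reached about 5.4 N, roughly 3 mm after it touched the foot.
- **Press test:** Pressing the cap over that foot, the force went from 0.8 to 9.9 N while the fingertips sank only 0.2 mm. I then held it at about 7.8 N. The corner did not rock, so no further push was needed.
- **Last pictures:** The stirrer had shifted less than 0.1 px in both camera views (about 0.2 mm). The wedge is at 52.1° against the stirrer's 52.2°, with the foot about 5 mm off its centreline and well within its width. The bottle, jar and brass weight look unmoved by eye.
- **Unsure or disagreeing:**
  - I judged "level" only from the push force, the firm press and the unchanged stirrer image, with no direct tilt measurement.
  - The press also showed about 4 N of sideways force, but the stirrer did not slide.
  - The final wedge position fits the picked corners to 0.9 px, so it is good to roughly 2–3 mm.

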